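Click the cap onto the fresh glue stick

TASK

Somebody left the orange cap sitting loosely on the used-up grey glue stick, and the fresh white one is drying out. Lift the cap off, set it on the fresh stick's neck and press it straight down until it clicks, then keep pressing past the click until its rim is fully home on the shoulder. Finish while still holding it pressed down firmly, so that the stick stays pushed well into its sprung foot; do not let go, and leave everything else on the desk where it is.

Things in the scene. Friction and masses are not known exactly. Their poses are not given: they have to be found in the camera images.
- cap: Orange ribbed glue-stick cap, about 20 g: a round cup, mouth down, 38 mm across, 40 mm high. Origin: centre of the mouth's rim (underside); z up along its axis, closed flat top at z = +40 mm. Inside, 36 mm deep: a lip 27 mm across in the lowest 5 mm, 32 mm across above it. Starts sitting loosely, mouth down, on the old stick.
- fresh: Heavy dark round foot, 70 mm across, 25 mm high, fixed to the desk; origin: centre of its underside, z up. In it the fresh glue stick stands upright: white tube with a green band, 36 mm across, with a flat shoulder 85 mm above the desk, then the bare neck, 24 mm across, 24 mm high, tapering to 16 mm over its top 4 mm, purple glue at the tip, four sprung catch bumps round it.
- stick (a joint): How far the fresh stick has sunk into its sprung foot (m): 0 free, straight down positive, 0.010 at its stop. The spring takes about 1 N to start and 1.5 N per mm, so 16 N bottoms it; let go, it rises again.
- fresh_seat (a point): Centre of the fresh stick's shoulder, on its axis (85 mm above the desk, less the sinking): the cap's rim must sit here. The bumps (31 mm across) are centred 8.5 mm above it. A cap just set on stops on them, rim 12 mm above this point. Pushed on, it meets about 8 to 12 N at 10 mm, which drops away at once (the click) by 7 mm; below 4 mm the bumps pull it down onto the shoulder and keep it.
- old: The used-up old glue stick: grey tube with a paper band, 36 mm across, in the same kind of fixed foot. Origin: centre of the foot's underside; z up. Shoulder at z = 65 mm, plain neck 24 mm across and 24 mm high without bumps: the cap lifts straight off.
- old_seat (a point): Centre of the old stick's shoulder, on its axis, 65 mm above the desk; the cap's rim rests here at the start.
- stapler: Bystander: black and blue desk stapler, 115 x 34 x 48 mm high, long along its x. Origin: centre of its underside.
- eraser: Bystander: white eraser with a blue sleeve, 45 x 20 x 12 mm. Origin: centre of its underside.
- calculator: Bystander: grey desk calculator, 150 x 110 x 25 mm. Origin: centre of its underside.
- mouse: Bystander: black computer mouse, 100 x 58 x 32 mm. Origin: centre of its underside.
- tape_roll: Bystander: roll of amber tape lying flat, 80 mm across, 24 mm high. Origin: centre of its underside.
- mug: Bystander: blue mug, 80 mm across, 92 mm high, handle towards its +y. Origin: centre of its underside.
- notes: Bystander: pad of yellow sticky notes, 76 x 76 x 15 mm. Origin: centre of its underside.
Not all that is in view belongs to the job. Leave any pink look-alike of the fresh alone.

How it is judged:
By the outcome, as a careful person would: the job done as asked, in the order asked, and still so for the second after the job is handed in, while the arm keeps its last pose, push and grip.
It also fails if it takes over 48 s, if anything falls off the work surface, if the arm or the gripper's body presses on something with over 40 N, if the wrist force passes 120 N, or if a joint passes its speed limit or range.

ROBOT

A 6-joint arm with a two-finger parallel gripper is mounted at the origin on the work surface. World frame = base frame: x ahead of the robot, y to its left, z up, the work surface at z = 0. Lengths are in m, angles in rad, forces in N, time in s.
With the tool pointing down it reaches from about 0.35 to 0.925 m from the base axis. Payload 6.4 kg.
Tool frame: the origin (TCP) lies at the very end of the fingers, on their centre line; the grasp point (between the pads) lies 19 mm behind it (grip_point_offset is the distance from the TCP to the grasp point, in m); z points along the fingers, y is the line along which they close (so a half turn about z gives the same grasp; the last joint's range is limited). The gripper opens to 94 mm and grips with 3 to 60 N. Pads are 16 mm wide; open, the fingers measure 119 mm over their backs; the gripper's body (75 mm by 177 mm) begins 78 mm behind the grasp point.
Start: joints at [-1.316, 0.245, 1.558, -0, 1.339, -0.174], TCP at [0.27, -0.591, 0.205] pointing down, gripper open.
Joint ranges: [-3.13, 3.13], [-1.02, 2.26], [0.13, 2.54], [-0.95, 4.09], [0.21, 2.88], [-2.74, 2.74]. Speed limits (rad/s): [2.57, 2.57, 3.14, 3.14, 3.14, 3.14].

INTERFACE

Orientations are given as a unit quaternion [x, y, z, w].
In Python, from station import move_pose, move_straight, movej, command_gripper, sleep, solve_ik, get_state, snapshot, camera_info, MotionError, job_done, find_in, silhouettes, grip_point_offset gives the robot as it stands. The module is installed in compiled form; this text tells all that it offers. Calls block until the motion is done:
- move_pose(position, orientation): joint-space move of the TCP to a pose.
- move_straight(position, frame=None, v=0.15): straight line of the TCP; frame=None keeps the orientation; v is the mean speed in m/s.
- movej(angles): joint-space move.
- command_gripper(opening): finger opening in m; the grip force is fixed at half the most; returns when the fingers have stopped.
- sleep(seconds).
- solve_ik(position, orientation): joint angles nearest the present ones, or None.
- get_state(): the state.
- snapshot(name): name is "scene" or "top" or "wrist"; returns (picture, depth): 480x640x3 uint8, red, green, blue; 480x640 float32, m along the optical axis (not along the pixel's ray), 0 where there is no reading.
- camera_info(name): a dict with "camera_matrix" (3x3 intrinsics, pixels), "origin" and "orientation" of the camera in the world. Camera axes: x right, y up, looking along -z (the intrinsics and any distortion apply to the point x, -y, -z); pixel columns grow to the right and rows downward; lengths in m; the calibration is good to about 2 mm. A picture is of the moment at which its call begins: read the wrist's pose just before it. camera_info takes no time and is no camera call; for the wrist camera it gives the pose at the moment of the call.
A pose or a line that the arm cannot do raises MotionError and nothing moves.
- job_done(): hands the job in; it is judged then, once.
Trained networks look in the newest picture that a camera, given by its name, has taken for a name from the list of things; names that differ only in an ending like _2 or _b are one class to them, and where a whole thing is asked for, a point or a joint stands for the part that bears it (a point fixed in the world has none). Each returns a list of dicts, best first, with "confidence" (0 to 1); they miss things now and then, are a little off and sometimes report something else, mostly with a low value. They report only what shows in the picture. A call takes as long as a camera call. They do not tell look-alikes from the thing itself.
- find_in(camera, target): "box" ([centre column, centre row, width, height] in pixels, round what is visible of it).
- silhouettes(camera, target): "pixels" (480x640 bool, what is visible of it) and "box" ([centre column, centre row, width, height] in pixels, round what is visible of it).
The state is a dict: "time": time; "joint_pos": joint angles; "joint_vel": joint speeds; "effort": joint torques, N m; "ee_pos": TCP position; "tcp_rot": TCP orientation; "contact_force": force on the tool from outside, world axes, zero at the start; "torque": the same for the moment, N m; "width": finger opening in m; "gripper_force": force on a finger pad.
Only numpy, scipy, OpenCV 4.12 (cv2) and the standard library are available. Lean on these libraries where they do the work, as an engineer would, in place of code of your own. Each camera call takes 0.05 s, during which the arm holds its last target. There are 200 camera calls.

## Working session

There is one attempt and no reset: what is moved stays moved. The work goes in short steps, each a Python script; the robot and the scene stay as the last script left them, time stands still between calls to the robot, and variables do not carry over. Pictures are saved under pics/ and viewed, at most 10 in all, crops included, and the job is handed in when it is done.

```bash
mkdir -p pics
cat > h.py <<'E'
import numpy as np, cv2
from scipy.spatial.transform import Rotation as R
from station import *
def cloud(cam, depth, info=None):
    i=info or camera_info(cam); K=np.array(i["camera_matrix"]); 
    v,u=np.mgrid[0:480,0:640]; d=depth
    p=np.stack([(u-K[0,2])/K[0,0]*d, -(v-K[1,2])/K[1,1]*d, -d],-1)
    return p@R.from_quat(i["orientation"]).as_matrix().T+np.array(i["origin"])
E
python3 - <<'E'
from h import *
for c in ("scene","top"):
    i=camera_info(c); print(c,i)
    im,d=snapshot(c); cv2.imwrite(f"pics/{c}0.png",im[...,::-1]); P=cloud(c,d)
    for t in ("cap","fresh","old","mug","stapler"):
        for s in silhouettes(c,t):
            m=s["pixels"]&(d>0); q=P[m]
            print(t,round(s["confidence"],2),np.round(s["box"]), np.round(np.median(q,0),3) if len(q) else 0, np.round(q.max(0),3) if len(q) else 0)
s=get_state(); print(s["time"],s["ee_pos"],s["tcp_rot"],s["width"])
E
```

```text
scene {'camera_matrix': array([[446.96837282,   0.        , 313.12087408],
       [  0.        , 446.96837282, 234.01621721],
       [  0.        ,   0.        ,   1.        ]]), 'origin': array([1.24543677, 0.22477798, 0.5708154 ]), 'orientation': array([0.26448173, 0.3760588 , 0.71125199, 0.53174223])}
cap 0.57 [262. 225.  21.  29.] [ 0.598 -0.092  0.094] [ 0.606 -0.078  0.107]
fresh 0.88 [405. 229.  32.  58.] [0.482 0.173 0.032] [0.504 0.206 0.111]
fresh 0.82 [365. 260.  40.  64.] [0.601 0.114 0.028] [0.624 0.146 0.113]
old 0.58 [266. 253.  38.  37.] [ 0.603 -0.088  0.025] [ 0.622 -0.063  0.067]
old 0.16 [412. 336.  53.  48.] [0.739 0.215 0.029] [0.772 0.251 0.038]
mug 0.57 [172. 193.  48.  46.] [ 0.491 -0.364  0.059] [ 0.533 -0.329  0.094]
mug 0.32 [184. 285.  49.  35.] [ 0.719 -0.207  0.019] [ 0.753 -0.168  0.027]
stapler 0.96 [317. 245.  32.  50.] [0.553 0.008 0.033] [0.597 0.021 0.048]
stapler 0.75 [264. 245.  20.  17.] [ 0.601 -0.09   0.044] [ 0.606 -0.079  0.065]
top {'camera_matrix': array([[618.43076457,   0.        , 321.51111855],
       [  0.        , 618.43076457, 241.
[... 222 characters left out ...]
0.] [ 0.582 -0.097  0.104] [ 0.609 -0.081  0.115]
fresh 0.97 [234. 289.  34.  35.] [0.461 0.164 0.027] [0.499 0.204 0.115]
fresh 0.58 [264. 235.  26.  35.] [0.577 0.104 0.028] [0.619 0.142 0.117]
old 0.55 [358. 236.  30.  28.] [ 0.571 -0.09   0.025] [ 0.622 -0.065  0.107]
mug 0.88 [485. 285.  46.  51.] [ 0.468 -0.385  0.036] [ 0.529 -0.331  0.1  ]
mug 0.38 [355. 241.  13.  14.] [ 0.57  -0.09   0.042] [ 0.583 -0.081  0.067]
stapler 0.85 [314. 256.  20.  47.] [0.532 0.    0.039] [0.592 0.017 0.051]
stapler 0.66 [236. 288.  31.  31.] [0.461 0.164 0.027] [0.499 0.206 0.115]
0.6 [ 0.27026362 -0.59116421  0.20546157] [9.77106546e-01 2.12750554e-01 9.27362179e-06 6.78915478e-06] 0.09371239225126665
```

```bash
ls pics
```

```text
scene0.png
top0.png
```

View pics/scene0.png

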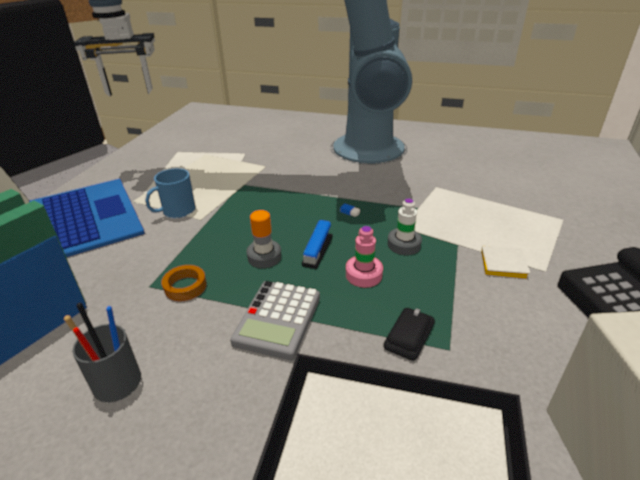

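View pics/top0.png

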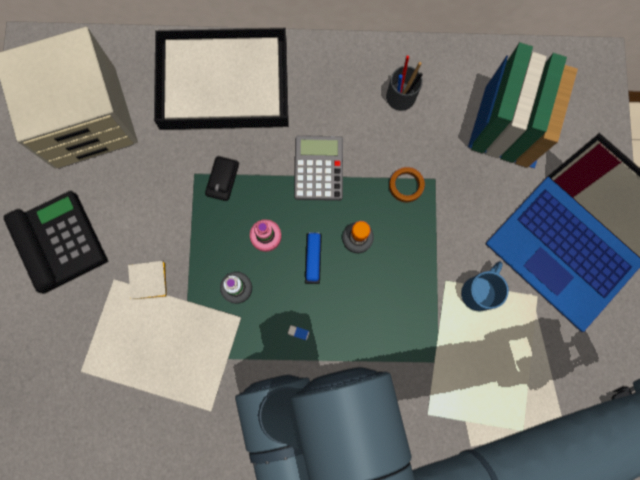

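The scene view shows the white fresh stick with its green band at (405,229), the pink look-alike at (365,260), and the orange cap on the grey stick at (262,225). The top view shows the same three at (234,289), (265,235) and (359,231). Next I'll refine the positions with the wrist camera above each stick.

```bash
python3 - <<'E'
from h import *
Q=[1,0,0,0]
for n,c in (("cap",(0.59,-0.096)),("fresh",(0.467,0.17))):
    move_pose([c[0],c[1],0.27],Q)
    i=camera_info("wrist"); im,d=snapshot("wrist"); P=cloud("wrist",d,i)
    cv2.imwrite(f"pics/w_{n}.png",im[...,::-1]); np.savez(f"w_{n}.npz",im=im,d=d,P=P)
    print(n,i["origin"],i["orientation"],i["camera_matrix"][0],get_state()["ee_pos"],get_state()["time"])
    near=np.linalg.norm(P[...,:2]-np.array(c),axis=-1)<0.05
    for lo,hi in ((.02,.03),(.03,.06),(.06,.08),(.08,.09),(.09,.1),(.1,.104),(.104,.112)):
        m=near&(P[...,2]>lo)&(P[...,2]<hi)&(d>0)
        if m.sum()>10:
            q=P[m]; (cx,cy),r=cv2.minEnclosingCircle(q[:,:2].astype(np.float32)); print(lo,m.sum(),np.round([cx,cy,r],4),np.round(np.r_[q.mean(0),q.min(0),q.max(0)],4))
E
python3 -c "
import cv2,numpy as np
cv2.imwrite('pics/w2.png',cv2.resize(np.hstack([cv2.imread('pics/w_cap.png'),cv2.imread('pics/w_fresh.png')]),(800,300)))"
```

```text
cap [ 0.65557437 -0.09692385  0.44844515] [ 0.08125833 -0.08197439  0.70290646 -0.70185454] [411.86868457   0.         321.79685145] [ 0.58988493 -0.09681647  0.26980555] 2.775
0.02 1664 [ 0.585  -0.0987  0.0348] [ 0.5962 -0.0982  0.0238  0.5577 -0.1335  0.02    0.6192 -0.0641  0.0298]
0.03 123 [ 0.5911 -0.0985  0.0173] [ 0.6002 -0.0985  0.0424  0.5905 -0.1157  0.0302  0.6033 -0.0813  0.0571]
0.06 75 [ 0.5899 -0.0993  0.0186] [ 0.6009 -0.0982  0.0724  0.5877 -0.1177  0.0602  0.6041 -0.081   0.08  ]
0.08 61 [ 0.5905 -0.0985  0.0182] [ 0.6005 -0.0982  0.0849  0.5886 -0.1164  0.08    0.604  -0.0805  0.0895]
0.09 83 [ 0.588  -0.0988  0.019 ] [ 0.5992 -0.0982  0.0948  0.5872 -0.1178  0.0901  0.6041 -0.0799  0.0999]
0.1 580 [ 0.5849 -0.0988  0.0191] [ 0.5858 -0.0983  0.1033  0.5663 -0.1173  0.1     0.6035 -0.0803  0.104 ]
0.104 900 [ 0.585  -0.0985  0.0181] [ 0.5852 -0.0991  0.1047  0.5672 -0.1163  0.104   0.602  -0.0813  0.1067]
fresh [0.53318212 0.16913178 0.44875824] [ 0.08110379 -0.08168371  0.70296305 -0.70184963] [411.86868457   0.         321.79685145] [0.4677166  0.16908335 0.27004052] 3.95
0.02 1941 [0.4665 0.1712 0.0349] [0.4735 0.1711 0.0238 0.4322 0.1367 0.02   0.5011 0.2051 0.03  ]
0.03 86 [0.4736 0.1708 0.0168] [0.4818 0.1709 0.0468 0.4728 0.154  0.03   0.4847 0.1875 0.0599]
0.06 129 [0.4692 0.1712 0.0181] [0.4808 0.1707 0.0685 0.4687 0.1533 0.06   0.4847 0.1892 0.0799]
0.08 464 [0.4661 0.171  0.0181] [0.4708 0.171  0.0843 0.4487 0.1539 0.0805 0.4839 0.1882 0.0882]
0.09 145 [0.4664 0.1711 0.0151] [0.472  0.1708 0.0957 0.4542 0.1587 0.0905 0.4785 0.1832 0.0999]
0.1 30 [0.4662 0.1711 0.012 ] [0.4722 0.1715 0.1027 0.4543 0.1607 0.1005 0.4779 0.1821 0.104 ]
0.104 572 [0.4662 0.171  0.0119] [0.4669 0.171  0.1076 0.4546 0.1599 0.1041 0.478  0.1821 0.1109]
```

View pics/w2.png

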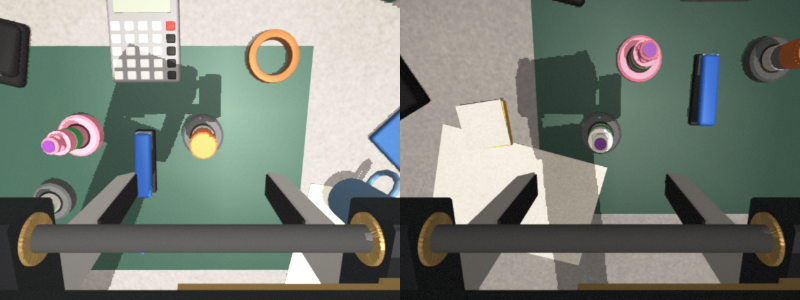

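The wrist picture (cap at about (203,143) in the left half, white fresh stick with purple tip at (600,140) in the right half) agrees with the depth fits. The cap is at (0.585, -0.0986) with its top at 0.105 and radius 19 mm. The fresh stick is at (0.4663, 0.1711) with its shoulder at 0.085 and neck radius 12 mm. Grasping now.

Run:
```python
from h import *
Q=[1,0,0,0]; C=np.array([0.585,-0.0986])
def st(t):
    s=get_state(); print(t,round(s["time"],2),np.round(s["ee_pos"],4),"F",np.round(s["contact_force"],2),"T",np.round(s["torque"],2),"w",round(s["width"],4),round(s["gripper_force"],1))
move_pose([*C,0.16],Q); st("above")
move_straight([*C,0.069],v=0.1); st("down")
command_gripper(0.03); st("grip")
move_straight([*C,0.105],v=0.06); st("lift")
move_straight([*C,0.20],v=0.15); st("up")
im,d=snapshot("scene"); cv2.imwrite("pics/lift.png",cv2.resize(im[100:340,130:450,::-1],(640,480)))
```

```text
above 5.14 [ 0.5853 -0.0979  0.1606] F [ 0.4  -0.52  0.25] T [ 0.03  0.04 -0.  ] w 0.0938 0.0
down 6.2 [ 0.5857 -0.0988  0.0698] F [-0.58  0.28 -0.46] T [ 0.07 -0.   -0.01] w 0.0943 0.0
grip 7.1 [ 0.585  -0.0986  0.069 ] F [-0.06  0.1  -0.35] T [-0.04  0.04 -0.03] w 0.0381 30.0
lift 7.85 [ 0.5848 -0.0985  0.1049] F [-0.45 -0.21 -0.11] T [0.02 0.06 0.02] w 0.038 30.0
up 8.63 [ 0.5843 -0.0984  0.1988] F [ 0.6  -0.27 -0.21] T [ 0.05  0.01 -0.02] w 0.038 30.0
```

View pics/lift.png

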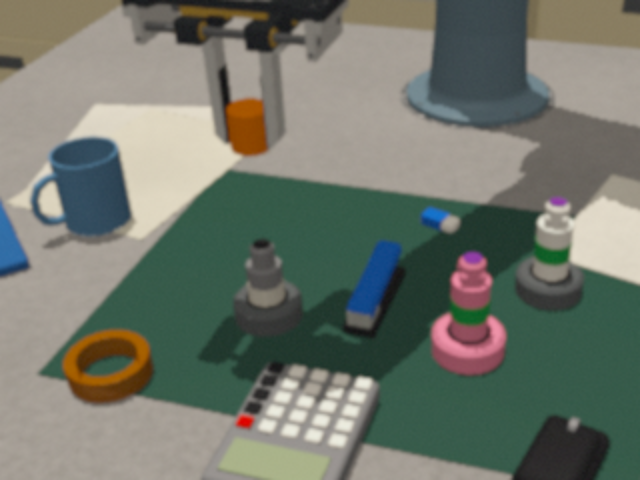

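The cap is held level between the fingers at about (248,127), and the old stick is bare and undisturbed at (267,285). Next I move to the fresh stick and lower slowly while watching the force.

```bash
cat >> h.py <<'E'
def st(t,n=3):
    S=[]
    for _ in range(n): S.append(get_state()); sleep(0.03)
    f=np.mean([s["contact_force"] for s in S],0); s=S[-1]
    print(t,round(s["time"],2),np.round(np.mean([s["ee_pos"] for s in S],0),4),"F",np.round(f,2),"T",np.round(np.mean([s["torque"] for s in S],0),2),"w",round(s["width"],4),round(s["gripper_force"],1)); return f
E
python3 - <<'E'
from h import *
F=np.array([0.4663,0.1711])
move_pose([*F,0.20],[1,0,0,0]); move_straight([*F,0.122],v=0.1); st("above")
for z in (0.115,0.112,0.109,0.106,0.103,0.101):
    move_straight([*F,z],v=0.03); f=st(z)
    if f[2]>5 or np.hypot(*f[:2])>3: print("stop"); break
E
```

```text
above 10.82 [0.467  0.1712 0.1228] F [ 0.07  0.33 -0.2 ] T [0.   0.03 0.02] w 0.0374 30.0
0.115 11.3 [0.4662 0.1711 0.1148] F [-0.09 -0.22 -0.7 ] T [ 0.03 -0.01  0.02] w 0.0376 30.0
0.112 11.65 [0.4662 0.1711 0.1118] F [ 0.55 -0.04 -0.03] T [ 0.03  0.04 -0.01] w 0.0376 30.0
0.109 12.0 [0.4662 0.1711 0.1088] F [ 0.5  -0.37 -0.48] T [ 0.03 -0.   -0.02] w 0.0378 30.0
0.106 12.35 [0.4662 0.1711 0.1058] F [ 0.57  0.13 -0.2 ] T [0.01 0.02 0.03] w 0.0381 30.0
0.103 12.7 [0.4662 0.1711 0.1028] F [ 0.25  0.15 -0.52] T [0.02 0.01 0.03] w 0.0379 30.0
0.101 13.05 [0.4663 0.171  0.101 ] F [-0.15 -0.09 -0.24] T [ 0.01 -0.   -0.01] w 0.0378 30.0
```

It's on the neck with no side load. Pressing now, in 1 mm steps.

Run:
```python
from h import *
F=[0.4663,0.1711]
for k in range(1,20):
    z=0.101-0.001*k
    move_straight([*F,z],v=0.02); f=st(round(z,3),4)
    if f[2]>16 or np.hypot(*f[:2])>6: print("stop"); break
im,d=snapshot("scene"); cv2.imwrite("pics/press.png",cv2.resize(im[160:280,330:490,::-1],(640,480),interpolation=cv2.INTER_CUBIC))
```

```text
0.1 13.43 [0.4664 0.171  0.1001] F [-0.02 -0.49  0.76] T [-0.11  0.02 -0.01] w 0.038 30.0
0.099 13.82 [0.4664 0.171  0.0991] F [-0.63 -0.95  2.48] T [-0.21  0.06 -0.02] w 0.0376 30.0
0.098 14.2 [0.4664 0.171  0.0982] F [-0.38 -1.16  3.08] T [-0.29  0.09 -0.02] w 0.0376 30.0
0.097 14.58 [0.4665 0.1711 0.0972] F [-0.14 -1.16  4.6 ] T [-0.34  0.07 -0.  ] w 0.0377 30.0
0.096 14.97 [0.4666 0.1711 0.0963] F [-0.39 -1.39  5.85] T [-0.35  0.14 -0.02] w 0.0379 30.0
0.095 15.35 [0.4666 0.1711 0.0955] F [-0.78 -1.91  6.36] T [-0.41  0.23 -0.02] w 0.0378 30.0
0.094 15.73 [0.4667 0.1711 0.0946] F [-1.21 -2.06  7.68] T [-0.38  0.28 -0.  ] w 0.0382 30.0
0.093 16.12 [0.4668 0.1712 0.0938] F [-1.94 -1.71  8.68] T [-0.4   0.36 -0.03] w 0.0373 30.0
0.092 16.5 [0.4669 0.1711 0.093 ] F [-2.38 -1.7   9.87] T [-0.41  0.41 -0.02] w 0.0374 30.0
0.091 16.88 [0.467  0.1711 0.0921] F [-1.82 -1.8   9.98] T [-0.42  0.45  0.02] w 0.0373 30.0
0.09 17.27 [0.4658 0.1712 0.0892] F [ 1.4  -0.34 -1.37] T [-0.08 -0.25  0.01] w 0.0375 30.0
0.089 17.65 [0.4658 0.1712 0.0887] F [-0.73 -0.83  0.02] T [-0.09  0.17 -0.02] w 0.0378 30.0
0.088 18.03 [0.4663 0.1712 0.0881] F [-1.01 -0.66  0.97] T [-0.04  0.23  0.01] w 0.0381 30.0
0.087 18.42 [0.4664 0.1711 0.0871] F [-1.51 -0.36  2.23] T [-0.04  0.34  0.01] w 0.0376 30.0
0.086 18.8 [0.4664 0.1711 0.0862] F [-1.62  0.08  4.42] T [ 0.01  0.44 -0.01] w 0.0379 30.0
0.085 19.18 [0.4664 0.1711 0.0852] F [-2.35  0.11  4.8 ] T [ 0.    0.51 -0.01] w 0.0378 30.0
0.084 19.57 [0.4664 0.1711 0.0844] F [-3.55  0.24  6.64] T [-0.02  0.63 -0.01] w 0.0378 30.0
0.083 19.95 [0.4665 0.1712 0.0836] F [-3.48 -0.69  8.05] T [-0.04  0.73 -0.  ] w 0.0378 30.0
0.082 20.33 [0.4665 0.1712 0.0827] F [-4.34 -0.7   8.96] T [-0.08  0.86  0.  ] w 0.0377 30.0
```

View pics/press.png

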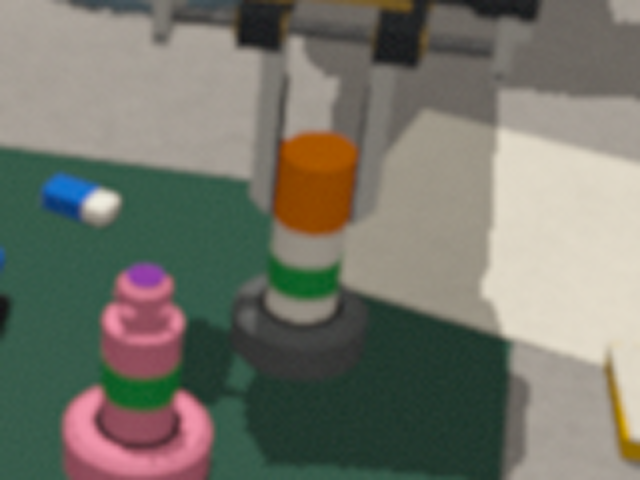

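The click came at about 10 N and dropped away, and the load is now rising at the spring's 1.5 N/mm with the cap rim on the tube. The picture shows the cap at (318,180) flush and in line with the white tube. I'll ease off the small side load in x and press deeper.

Run:
```python
from h import *
x=0.4658
move_straight([x,0.1711,0.082],v=0.01); f=st("relief",6)
if f[0]<-2.5: x-=0.0005
for k in range(1,8):
    z=0.082-0.001*k
    move_straight([x,0.1711,z],v=0.02); f=st(round(z,3),6)
    if f[0]<-3: x-=0.0004
    if f[2]>15 or np.hypot(*f[:2])>8: print("stop"); break
sleep(0.5); st("hold",6)
c="wrist"; i=camera_info(c); im,d=snapshot(c); cv2.imwrite("pics/wp.png",im[...,::-1])
im,d=snapshot("scene"); P=cloud("scene",d); near=np.linalg.norm(P[...,:2]-[0.4663,0.1711],axis=-1)<0.035
hsv=cv2.cvtColor(im,cv2.COLOR_RGB2HSV); o=near&(hsv[...,0]<20)&(hsv[...,1]>150); g=near&(hsv[...,0]>45)&(hsv[...,0]<85)&(hsv[...,1]>120)&(P[...,2]>.03)
for n,m in (("orange",o),("green",g)): print(n,m.sum(),np.round(P[m].min(0),4),np.round(P[m].max(0),4))
cv2.imwrite("pics/press2.png",cv2.resize(im[160:280,330:490,::-1],(640,480),interpolation=cv2.INTER_CUBIC))
```

```text
relief 20.83 [0.4664 0.1712 0.0829] F [-2.73 -0.42  8.83] T [-0.04  0.66  0.  ] w 0.0377 30.0
0.081 21.28 [0.4664 0.1712 0.0823] F [-2.23 -0.75  9.81] T [-0.06  0.61 -0.01] w 0.038 30.0
0.08 21.73 [0.4664 0.1712 0.0815] F [-3.25 -0.8  11.19] T [-0.11  0.74 -0.01] w 0.0379 30.0
0.079 22.18 [0.4664 0.1712 0.0808] F [-2.76 -0.94 11.92] T [-0.14  0.67 -0.02] w 0.0376 30.0
0.078 22.63 [0.4665 0.1712 0.08  ] F [-3.6  -1.13 13.1 ] T [-0.15  0.8   0.  ] w 0.0374 30.0
0.077 23.08 [0.4664 0.1712 0.0793] F [-3.15 -0.96 14.27] T [-0.2   0.76 -0.03] w 0.0379 30.0
0.076 23.53 [0.4665 0.1712 0.0789] F [-3.63 -1.4  16.4 ] T [-0.24  0.88 -0.01] w 0.038 30.0
stop
hold 24.23 [0.4665 0.1712 0.0788] F [-3.54 -1.64 16.76] T [-0.22  0.89  0.01] w 0.0379 30.0
orange 451 [0.4478 0.1397 0.0772] [0.4916 0.1967 0.2116]
green 101 [0.4714 0.1541 0.037 ] [0.4882 0.1877 0.0546]
```

View pics/press2.png

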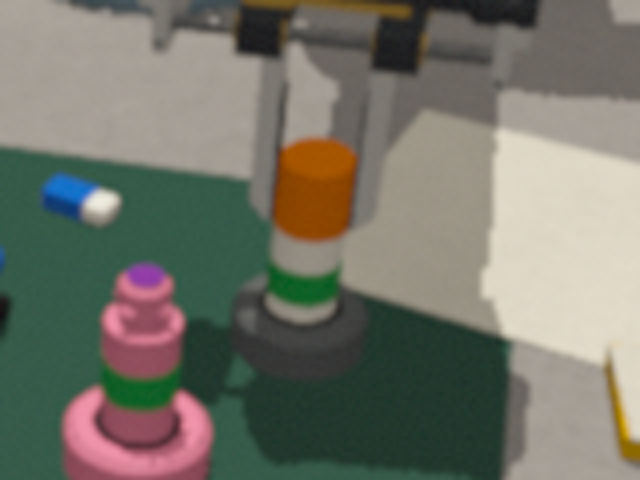

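The stick is at the bottom of its travel: at 16.8 N the rim is at 0.0788 - 0.004 ≈ 0.075 m, which is the shoulder with the full 10 mm of sinking. The picture shows the cap seated straight at (315,190). Handing in.

```bash
python3 -c "
from h import *
print(job_done())"
```

```text
the job is handed in; nothing more can be done
None
```

The cap clicked onto the fresh stick and its rim is home on the shoulder; I handed the job in still gripping and pressing at about 17 N, with the stick at its 10 mm stop, after about 24 of the 48 s.

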